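# Open the mixer drive housing and present the lever over its spindle

### The job

Lift the loose cover plate off the two pins of the drive housing and set it down flat on the bare worktop, handle up, without dropping it. Then pick up the cast lever by its balance point and hold it level over the open housing, its hub bore squarely above the spindle with about 5 cm of air between them, and its arm pointing out over the slot in the housing's end wall. Finish still holding it there, and leave the other things on the bench where they are.

Things in the scene. Friction and masses are not known exactly. Their poses are not given: they have to be found in the camera images.
- spindle_tip (a point): top end of the upright spindle (14 mm thick) inside the open grey drive housing, 48 mm above the worktop. The housing is fixed: a box 150 mm long (x), 110 mm wide (y), walls up to 55 mm, its centre 35 mm from the spindle along +x. +x runs along its length to the slotted end wall, z up. +x points left (world +y), give or take 0.35 rad; the housing stands left or right, the lever on the other side
- slot (a point): middle of the slot in the housing's end wall, at rim height (55 mm): a notch 26 mm wide, open at the top, 106 mm from the spindle along the housing's +x; same axes as spindle_tip
- pin_a (a point): top of a steel pin, 8 mm thick, 71 mm above the worktop (16 mm above the rim), on the housing's corner at -64 mm x, +44 mm y from the box's centre
- pin_b (a point): top of the other, equal pin, on the opposite corner at +64 mm x, -44 mm y from the box's centre
- cover_grip (a point): middle of the handle of the loose metal cover plate (150 x 110 x 6 mm, 0.25 kg), which lies on the housing's rim with the two pins through its 12 mm holes; free of them when raised 12 mm. The handle is a black upright rib, 70 mm long (x), 14 mm wide (y), 30 mm high, amid the plate. This point is 15 mm above the plate's upper face, 21 mm above its underside; x along the plate's length, z up
- lever_balance (a point): balance point (centre of mass) of the loose cast lever (0.3 to 0.65 kg, lying flat), at mid-height of its arm, 21 mm above its underside. The straight arm is 16 mm wide (y) and 22 mm high, from 10 to 32 mm above the underside. x points along the arm from hub to small end, z up; +x points left (world +y), give or take 0.35 rad. Grip within 18 mm of this point along the arm
- lever_bore (a point): centre of the lower mouth of the 18 mm upright bore in the lever's thick round hub (50 mm diameter, 40 mm high), on the underside: 52 mm along -x and 21 mm below lever_balance; same axes
- lever_end (a point): middle of the lever's small round end (24 mm diameter, 40 mm high), 128 mm along +x from lever_balance; same axes
- clear_patch (a point): a point on the bare worktop (z = 0); a patch reaching 80 mm to either side (y) and 55 mm to front and back (x) of it is always empty, so the cover fits there with its long side across the robot's view.
- bench_timer: white bench timer, 66 x 66 x 21 mm, lying between housing and lever; bystander, origin under its centre
- black_mouse: black computer mouse, 60 x 107 x 37 mm; bystander, origin under its centre
- red_marker: marker pen lying down, 135 mm long, 17 mm thick; bystander, origin under its centre
- small_vial: small white screw-cap bottle, 23 mm wide, 52 mm high; bystander, origin under its centre
- cuvettes: strip of ten clear cuvettes on a dark base, 22 x 130 x 44 mm; bystander, origin under its centre
- white_bottle: white screw-cap bottle, 44 mm wide, 104 mm high; bystander, origin under its centre
Mind the look-alikes: they are no part of the job. Leave any black look-alike of the part that bears lever_balance alone.

How it is judged:
On the way, in this order (a step that is already met when the one before it is completed fails the run):
1. the cover lies flat on the worktop, handle up, let go (height (world z) of cover_grip below 0.03 m and angle between cover_grip's own z axis and vertical below 0.1 rad and contact force between the fingers and cover below 0.1 N and linear speed of cover below 0.03 m/s), for 0.2 s.
2. the lever is lifted clear of the worktop, gripped by its balance point (height (world z) of lever_balance above 0.07 m and contact force between the fingers and lever above 1 N and x of the grasp point in the frame of lever_balance between -0.018 and 0.018 m), for 0.2 s.
At the end, for the whole second after the job is handed in: Cover flat on the worktop (0.1 rad), handle up, let go. Lever still, gripped within 18 mm of its balance point, touching nothing else, level (0.1 rad), bore within 12 mm of the spindle's axis and 25 to 80 mm above its tip, arm toward the slot within 0.16 rad of the housing's length (all of step 1 and contact force between each of the arm, lever and cover below 0.1 N and horizontal distance between lever_bore and spindle_tip below 0.012 m and z of lever_bore in the frame of spindle_tip between 0.025 and 0.08 m and angle between lever_balance's own z axis and vertical below 0.1 rad and angle between the x axis of lever_balance and the x axis of spindle_tip, either way round below 0.16 rad and x of lever_balance in the frame of spindle_tip above 0.03 m and contact force between the fingers and lever above 1 N and x of the grasp point in the frame of lever_balance between -0.018 and 0.018 m and contact force between lever and housing below 0.1 N and linear speed of lever below 0.03 m/s); the arm keeps its last pose, push and grip.
It fails at once if a bystander is moved by more than 20 mm (distance of any of bench_timer, black_mouse, red_marker, small_vial, cuvettes, white_bottle from where it was at the start of the episode above 0.02 m).
It fails at once if a bottle is tipped over (angle between any of small_vial, white_bottle's own z axis and vertical above 0.5 rad).
It fails at once if the cover is dropped (let go and falling faster than 0.6 m/s) (contact force between the fingers and cover below 0.1 N and linear speed of cover above 0.6 m/s).
It also fails if it takes over 64 s, if anything falls off the work surface, if the arm or the gripper's body presses on something with over 40 N, if the wrist force passes 120 N, or if a joint passes its speed limit or range.

### The arm

A 6-joint arm with a two-finger parallel gripper is mounted at the origin on a cart in front of the work surface, level with it; the furniture and walls round the work are solid. World frame = base frame: x ahead of the robot, y to its left, z up, the work surface at z = 0. Lengths are in m, angles in rad, forces in N, time in s.
With the tool pointing down it reaches from about 0.325 to 0.9 m from the base axis. Payload 6.1 kg.
Tool frame: the origin (TCP) lies midway between the tips of the shut fingers; the grasp point (between the pads) lies env.pinch_z behind it (env.pinch_z is the distance from the TCP to the grasp point, in m); z points along the fingers, y is the line along which they close (so a half turn about z gives the same grasp; the last joint's range is limited). The gripper opens to 85 mm and grips with 20 to 120 N. Pads are 22 mm wide; open, the fingers measure 114 mm over their backs; the gripper's body (76 mm by 85 mm) begins 54 mm behind the grasp point. The pads swing forward as they close: fully open they stand 13 mm farther back than shut.
Start: joints at [-1.458, 0.22, 1.526, -0, 1.395, -0.126], TCP at [0.148, -0.607, 0.231] pointing down, gripper open.
Joint ranges: [-2.98, 2.98], [-0.91, 2.08], [0.09, 2.57], [-1.24, 4.39], [0.2, 2.65], [-2.68, 2.68]. Speed limits (rad/s): [2.57, 2.57, 3.01, 3.14, 3.14, 3.14].

### API

Orientations are given as a 3x3 rotation matrix whose columns are the frame's x, y, z axes.
In Python, from cell import read_state, eyes, env gives the robot as it stands.
- The arm moves only by the tool carry_out, never from a script. Its argument "commands" is one flat list of numbers, 7 for each row, row after row: the turn, a rotation vector about the tool's x, y, z in units of 6 degrees (1.0 is 6 degrees), then the shift along the tool's x, y, z in units of 25 mm (1.0 is 25 mm), then the closure, from -1 (fully open) to 1 (shut). A call has 1 to 12 rows; each row is the pose to reach, as a shift and turn from the pose commanded when the call began, along the tool's axes at that moment; what a row does not reach only later rows make up. A row lasts 1/12 s, in which the tool goes at most 41.7 mm and 7.16 degrees, less where a joint would pass 70% of its speed; a pose out of reach is approached as far as the arm can. A call with a gripper value outside its range is refused whole. The fingers move at their own pace and stop on an object; "force" is the grip in N (left out, the last holds). Time passes only in rows, so rows that repeat a pose let the fingers close. It gives the time, the measured TCP pose, the force, the opening and the grip force at its end, in the units of the state.
- read_state(): the state, without advancing time (a new reading comes with each control period).
- eyes.camera(name): name is "scene" or "side" or "wrist"; returns (picture, depth): 420x560x3 uint8, red, green, blue; 420x560 float32, m along the optical axis (not along the pixel's ray), 0 where there is no reading.
- eyes.calibration(name): a dict with "camera_matrix" (3x3 intrinsics, pixels), "k1" (the pictures are not rectified: a ray, as slopes to the right and down, at radius r is drawn at 1 + k1 r^2 times it, then the intrinsics apply), "position" and "rotation" of the camera in the world; the wrist camera has in their place "tool_from_camera" (4x4, takes a point from camera to tool coordinates, whose origin is the TCP and whose axes are the flange's). Camera axes: x right, y down, z forward; pixel columns grow to the right and rows downward; lengths in m; the calibration is good to about 2 mm. A picture is of the moment at which its call begins: read the wrist's pose just before it. calibration takes no time and is no camera call.
- env.finish_job(): hands the job in; it is judged then, once.
Trained networks look in the newest picture that a camera, given by its name, has taken for a name from the list of things; names that differ only in an ending like _2 or _b are one class to them, and where a whole thing is asked for, a point or a joint stands for the part that bears it (a point fixed in the world has none). Each returns a list of dicts, best first, with "score" (0 to 1); they miss things now and then, are a little off and sometimes report something else, mostly with a low value. They report only what shows in the picture. A call takes as long as a camera call. They do not tell look-alikes from the thing itself.
- eyes.look_for(camera, target): "bbox" ([left, top, width, height] in pixels, round what is visible of it).
The state is a dict: "time": time; "joints": joint angles; "joint_vel": joint speeds; "tau": joint torques, N m; "tcp_pos": TCP position; "tool_rot": TCP orientation; "contact_force": force on the tool from outside, world axes, zero at the start; "torque": the same for the moment, N m; "gripper_width": finger opening in m; "finger_force": force on a finger pad.
Only numpy, scipy, OpenCV 4.12 (cv2) and the standard library are available. Lean on these libraries where they do the work, as an engineer would, in place of code of your own. Each camera call takes 0.05 s, during which the arm holds its last target. There are 200 camera calls.

## Working session

There is one attempt and no reset: what is moved stays moved. The work goes in short steps, Python scripts to look and compute and a tool call to move; the robot and the scene stay as the last step left them, time stands still between calls to the robot, and variables do not carry over. Pictures are saved under pics/ and viewed, at most 10 in all, crops included, and the job is handed in when it is done.

Besides the shell and the picture viewer there is one more tool, called by a JSON object that holds its "op" and its "data". carry_out: Moves the arm, as the interface text tells. Its arguments: {"type":"object","properties":{"commands":{"type":"array"},"force":{"type":"number"}},"required":["commands"]}

```bash
ls; mkdir -p pics; cat > h.py <<'E'
import numpy as np, cv2
from cell import read_state, eyes, env
def pose(name, st=None):
    c=eyes.calibration(name)
    if name=="wrist":
        st=st or read_state(); T=np.array(c["tool_from_camera"]); R=np.array(st["tool_rot"])
        return np.array(c["camera_matrix"]),c["k1"],R@T[:3,3]+np.array(st["tcp_pos"]),R@T[:3,:3]
    return np.array(c["camera_matrix"]),c["k1"],np.array(c["position"]),np.array(c["rotation"])
def rays(P,uv):
    K,k1,_,_=P; uv=np.asarray(uv,float).reshape(-1,2)
    s=(uv-K[[0,1],[2,2]])/K[[0,1],[0,1]]; u=s.copy()
    for _ in range(20): u=s/(1+k1*(u**2).sum(1,keepdims=True))
    return np.c_[u,np.ones(len(u))]
def cloud(P,D):
    h,w=D.shape; v,u=np.mgrid[:h,:w]; r=rays(P,np.c_[u.ravel(),v.ravel()])
    return ((r*D.reshape(-1,1))@P[3].T+P[2]).reshape(h,w,3)
def onz(P,uv,z):
    r=rays(P,uv)@P[3].T; return P[2]+r*((z-P[2][2])/r[:,2:])
def proj(P,X):
    K,k1,p,R=P; c=(np.atleast_2d(X)-p)@R; s=c[:,:2]/c[:,2:]; s=s*(1+k1*(s**2).sum(1,keepdims=True))
    return s*K[[0,1],[0,1]]+K[[0,1],[2,2]]
def save(n,im): cv2.imwrite(f"pics/{n}.png",im[...,::-1])
E
python3 - <<'E'
from h import *
ims=[]
for n in("scene","side"):
    P=pose(n); im,D=eyes.camera(n); ims.append(im); np.savez(n,im=im,D=D); C=cloud(P,D); print(n,P[2].round(2))
    for t in("spindle_tip","cover_grip","lever_balance","clear_patch","bench_timer","black_mouse","red_marker","small_vial","cuvettes","white_bottle"):
        for d in eyes.look_for(n,t)[:3]:
            if d["score"]<.3: continue
            l,tp,w,h=d["bbox"]; c=C[int(tp+h/2),int(l+w/2)]
            print(t,round(d["score"],2),[int(x) for x in d["bbox"]],c.round(3))
    save(n,im)
print(env.pinch_z,read_state()["time"])
E
```

```text
pics
scene [0.06 0.91 1.27]
spindle_tip 0.6 [262, 254, 46, 33] [0.438 0.243 0.059]
cover_grip 0.86 [262, 235, 45, 47] [0.455 0.219 0.092]
lever_balance 0.63 [348, 148, 48, 21] [ 0.392 -0.414  0.039]
lever_balance 0.56 [316, 153, 12, 44] [ 0.531 -0.23   0.037]Traceback (most recent call last):
  File "<stdin>", line 6, in <module>
ValueError: it knows: bench_timer, black_mouse, cover_grip, cuvettes, lever_balance, lever_bore, lever_end, pin, red_marker, slot, small_vial, spindle_tip, white_bottle
```

```bash
python3 - <<'E'
from h import *
for n in("scene","side"):
    P=pose(n); im,D=eyes.camera(n); np.savez(n,im=im,D=D); C=cloud(P,D); print(n,P[2].round(2))
    for t in("slot","pin","cover_grip","lever_balance","lever_end","bench_timer","black_mouse","red_marker","small_vial","cuvettes","white_bottle"):
        for d in eyes.look_for(n,t)[:3]:
            if d["score"]<.3: continue
            l,tp,w,h=d["bbox"]; c=C[int(tp+h/2),int(l+w/2)]
            print(t,round(d["score"],2),[int(x) for x in d["bbox"]],c.round(3))
    save(n,im)
print(env.pinch_z,read_state()["time"])
E
```

```text
scene [0.06 0.91 1.27]
slot 0.86 [262, 254, 46, 40] [0.431 0.257 0.06 ]
slot 0.72 [312, 157, 18, 41] [ 0.531 -0.222  0.032]
pin 0.72 [261, 253, 43, 36] [0.443 0.249 0.063]
cover_grip 0.85 [259, 238, 46, 45] [0.454 0.227 0.091]
cover_grip 0.61 [188, 260, 24, 34] [0.689 0.381 0.016]
cover_grip 0.47 [262, 253, 44, 37] [0.438 0.251 0.064]
lever_balance 0.81 [347, 149, 49, 22] [ 0.394 -0.424  0.025]
lever_balance 0.53 [316, 154, 12, 47] [ 0.529 -0.226  0.029]
lever_end 0.7 [313, 153, 16, 44] [ 0.538 -0.235  0.034]
lever_end 0.56 [349, 149, 48, 19] [ 0.392 -0.43   0.026]
bench_timer 0.55 [304, 220, 19, 15] [0.449 0.013 0.021]
bench_timer 0.34 [231, 330, 16, 27] [0.425 0.535 0.093]
black_mouse 0.87 [213, 227, 18, 24] [0.705 0.223 0.039]
red_marker 0.63 [191, 262, 21, 34] [0.686 0.377 0.006]
small_vial 0.47 [276, 168, 5, 7] [ 0.695 -0.17   0.034]
cuvettes 0.63 [326, 129, 19, 21] [ 0.587 -0.489  0.012]
white_bottle 0.77 [229, 332, 20, 25] [0.422 0.535 0.094]
white_bottle 0.66 [304, 219, 20, 16] [0.445 0.013 0.024]
white_bottle 0.43 [325, 126, 20, 23] [ 0.586 -0.487  0.019]
side [ 0.51 -1.39  1.11]
slot 0.96 [219, 180, 40, 21] [0.455 0.12  0.061]
pin 0.9 [223, 182, 37, 20] [0.466 0.131 0.043]
pin 0.61 [224, 169, 31, 25] [0.459 0.171 0.066]
cover_grip 0.84 [225, 169, 28, 25] [0.455 0.18  0.06 ]
lever_balance 0.84 [251, 242, 29, 54] [ 0.541 -0.269  0.03 ]
lever_balance 0.55 [185, 286, 58, 56] [ 0.391 -0.446  0.036]
lever_balance 0.5 [292, 159, 12, 13] [0.696 0.367 0.013]
lever_end 0.7 [186, 290, 58, 53] [ 0.389 -0.441  0.017]
lever_end 0.68 [248, 240, 35, 58] [ 0.538 -0.262  0.028]
bench_timer 0.59 [225, 213, 19, 18] [ 0.437 -0.003  0.013]
black_mouse 0.83 [298, 177, 23, 15] [0.727 0.196 0.028]
red_marker 0.37 [291, 158, 9, 15] [0.689 0.374 0.009]
cuvettes 0.77 [283, 305, 6, 44] [ 0.587 -0.506  0.042]
white_bottle 0.52 [232, 130, 7, 24] [0.438 0.508 0.049]
white_bottle 0.37 [223, 170, 34, 22] [0.459 0.17  0.071]
0.0187 1.4
```

View pics/scene.png

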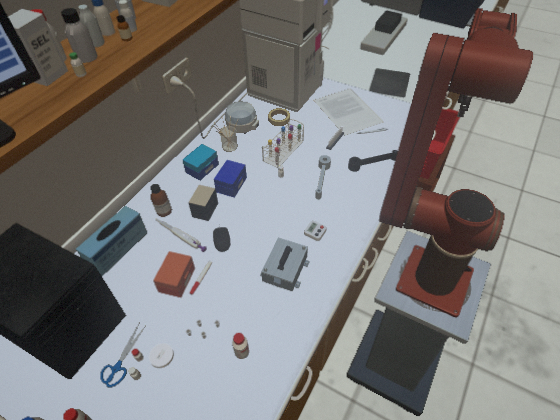

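View pics/side.png

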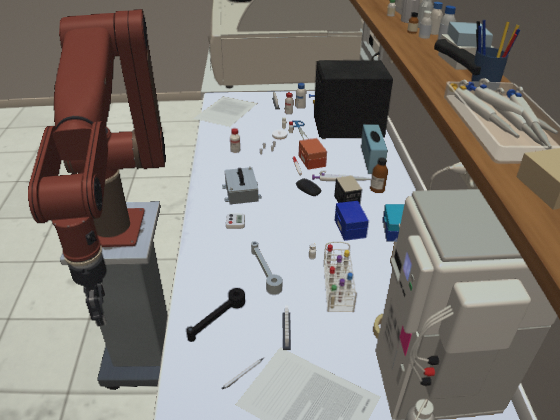

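The grey lever is at scene (321,175) / side (265,265). The black look-alike is at scene (372,160) / side (215,315) and must be left alone. The grey cast one fits, with its hub toward −y and small end toward +y. The cover with the black rib sits on the housing at scene (286,260). I'll build a top-down map for measuring and to confirm in a crop.

```bash
cat > m1.py <<'E'
from h import *
pts=[];cols=[]
for n in("scene","side"):
    z=np.load(n+".npz"); P=pose(n); C=cloud(P,z["D"]); m=z["D"]>0
    pts.append(C[m]); cols.append(z["im"][m])
X=np.vstack(pts); col=np.vstack(cols).astype(float)
S=800 # px/m ; rows: x from .8 down to .3 ; cols: y from .55 to -.45
H=np.zeros((400,800)); I=np.zeros((400,800,3),np.uint8)
r=((.80-X[:,0])*S).astype(int); c=((.5-X[:,1])*S).astype(int)
k=(r>=0)&(r<400)&(c>=0)&(c<800)&(X[:,2]<.13)
o=np.argsort(X[k][:,2]); I[r[k][o],c[k][o]]=col[k][o]
I=cv2.dilate(I,np.ones((3,3)))
for i in range(10): cv2.putText(I,f"{.5-i*.1:.1f}",(i*80,10),0,.35,(255,0,0)); cv2.line(I,(i*80,0),(i*80,400),(255,200,0),1)
for i in range(5): cv2.putText(I,f"{.8-i*.1:.1f}",(0,i*80+10),0,.35,(255,0,0)); cv2.line(I,(0,i*80),(800,i*80),(255,200,0),1)
save("top",I)
def rect(m,t):
    q=X[m][:,:2]; b=cv2.minAreaRect((q*1000).astype(np.float32)); print(t,m.sum(),b, q.mean(0).round(3))
near=(abs(X[:,0]-.455)<.12)&(abs(X[:,1]-.2)<.14)
print(np.percentile(X[near&(X[:,2]>.05)&(X[:,2]<.075),2],[10,50,90]), np.percentile(X[near,2],99.5))
rect(near&(X[:,2]>.08)&(X[:,2]<.11),"handle")
rect(near&(X[:,2]>.045)&(X[:,2]<.075),"plate")
lv=(X[:,0]>.48)&(X[:,0]<.62)&(X[:,1]>-.37)&(X[:,1]<-.12)&(X[:,2]>.012)&(X[:,2]<.06)
rect(lv,"lever")
v=X[lv][:,:2]; w,V=np.linalg.eigh(np.cov(v.T)); print("ang",V[:,1]);
for n in("scene","side"):
  print(n,proj(pose(n),[.53,-.24,.02]))
  z=np.load(n+".npz")
E
python3 m1.py
```

```text
[0.05713108 0.0618312  0.06601379] 0.09221275922742593
handle 138 ((461.1690368652344, 199.99874877929688), (16.208162307739258, 78.69047546386719), 7.230362892150879) [0.46  0.204]
plate 1910 ((461.4921875, 200.81288146972656), (113.34037780761719, 167.22207641601562), 7.5) [0.46  0.202]
lever 776 ((528.3037719726562, -243.90582275390625), (56.41364669799805, 224.68101501464844), 21.71190071105957) [ 0.542 -0.264]
ang [-0.30536481  0.95223544]
scene [[323.11956152 177.40830441]]
side [[262.27517961 266.19699913]]
```

View pics/top.png

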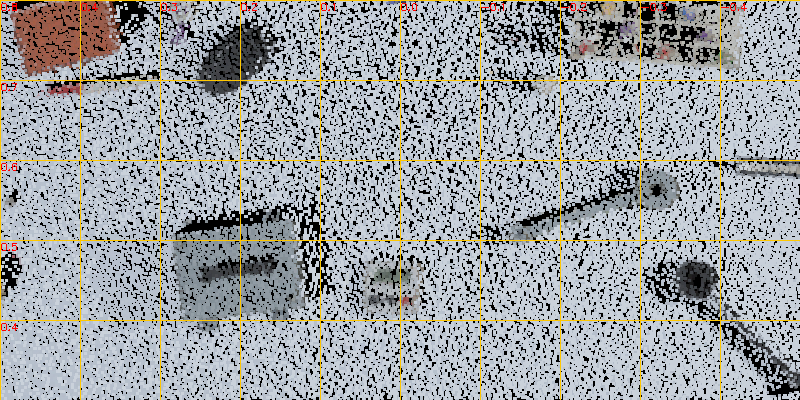

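Top map: the plate centre is ≈(0.461,0.201) with its x axis 7.4° past world +y. The lever hub is at about (0.565,-0.32) and its small end at about (0.505,-0.14). The area around (0.61,0.03) is bare. I'll add a move calculator next.

```bash
cat >> h.py <<'E'
from scipy.spatial.transform import Rotation as Rn
def down(xdir_deg):  # tool down, tool x along yaw given
    a=np.radians(xdir_deg); x=np.array([np.cos(a),np.sin(a),0]); z=np.array([0,0,-1.]); return np.c_[x,np.cross(z,x),z]
def go(p,yaw,st=None,ref=None):
    """row from the present (or ref=(p,R)) pose; two half-turn alternatives"""
    st=st or read_state(); p0,R=ref or (np.array(st["tcp_pos"]),np.array(st["tool_rot"]))
    for y in (yaw,yaw+180):
        rv=Rn.from_matrix(R.T@down(y)).as_rotvec(); print(y,"turn",(np.degrees(rv)/6).round(3),"shift",(R.T@(np.array(p)-p0)/.025).round(3))
E
python3 - <<'E'
from h import *
s=read_state(); print(s["joints"],np.round(s["tool_rot"],3),s["tcp_pos"],s["gripper_width"])
# tool x along plate x (yaw 97.4); keep turned halfway first
go([.461,.20,.30],97.4)
go([.42,-.25,.30],97.4)
E
```

```text
[-1.45808446e+00  2.20356531e-01  1.52648882e+00 -2.27951885e-05
  1.39469165e+00 -1.26114158e-01] [[ 0.972  0.237 -0.   ]
 [ 0.237 -0.972 -0.   ]
 [-0.     0.    -1.   ]] [ 0.14783204 -0.60726821  0.23133252] 0.08572924706151352
97.4 turn [ 0.0000e+00  1.0000e-03 -1.3953e+01] shift [ 19.81  -28.411  -2.749]
277.4 turn [ 1.0000e-03 -0.0000e+00  1.6047e+01] shift [ 19.81  -28.411  -2.749]
97.4 turn [ 0.0000e+00  1.0000e-03 -1.3953e+01] shift [ 13.958 -11.31   -2.748]
277.4 turn [ 1.0000e-03 -0.0000e+00  1.6047e+01] shift [ 13.958 -11.31   -2.748]
```

{"op": "carry_out", "data": {"commands": [0,0,-7,14,-11.3,-2.75,-1,0,0,-7,14,-11.3,-2.75,-1,0,0,-7,14,-11.3,-2.75,-1,0,0,-7,14,-11.3,-2.75,-1,0,0,-7,14,-11.3,-2.75,-1,0,0,-7,14,-11.3,-2.75,-1,0,0,-7,14,-11.3,-2.75,-1,0,0,-7,14,-11.3,-2.75,-1,0,0,-10,16,-17,-2.75,-1,0,0,-13.95,19.8,-28.4,-2.75,-1,0,0,-13.95,19.8,-28.4,-2.75,-1,0,0,-13.95,19.8,-28.4,-2.75,-1]}}

```text
time: 2.4
tcp_pos: [0.386, -0.1819, 0.2886]
tool_rot: [[0.093, 0.996, 0.001], [0.996, -0.093, -0.0], [-0.0, 0.001, -1.0]]
contact_force: [1.2, -0.5, 0.5]
gripper_width: 0.0855
finger_force: 0.0
```

```bash
python3 - <<'E'
from h import *
s=read_state(); print(s["tcp_pos"],s["time"])
go([.461,.20,.30],97.4)
E
```

```text
[ 0.38601992 -0.18188998  0.28859696] 2.4
97.4 turn [ 0.006  0.003 -2.122] shift [15.488  1.567 -0.459]
277.4 turn [ 5.0000e-03 -9.0000e-03  2.7878e+01] shift [15.488  1.567 -0.459]
```

{"op": "carry_out", "data": {"commands": [0,0,-2.12,15.5,1.57,-0.46,-1,0,0,-2.12,15.5,1.57,-0.46,-1,0,0,-2.12,15.5,1.57,-0.46,-1,0,0,-2.12,15.5,1.57,-0.46,-1,0,0,-2.12,15.5,1.57,-0.46,-1,0,0,-2.12,15.5,1.57,-0.46,-1,0,0,-2.12,15.5,1.57,-0.46,-1,0,0,-2.12,15.5,1.57,-0.46,-1,0,0,-2.12,15.5,1.57,-0.46,-1,0,0,-2.12,15.5,1.57,-0.46,-1,0,0,-2.12,15.5,1.57,-0.46,-1,0,0,-2.12,15.5,1.57,-0.46,-1]}}

```text
time: 3.4
tcp_pos: [0.463, 0.1985, 0.2996]
tool_rot: [[-0.125, 0.992, -0.001], [0.992, 0.125, -0.001], [-0.001, -0.001, -1.0]]
contact_force: [-0.5, 0.7, -0.2]
gripper_width: 0.0854
finger_force: 0.0
```

```bash
python3 - <<'E'
from h import *
s=read_state(); print(s["tcp_pos"],s["time"])
P=pose("wrist",s); im,D=eyes.camera("wrist"); np.savez("w1",im=im,D=D); C=cloud(P,D)
save("w1",im); print("cam",P[2].round(3))
for t in("cover_grip","pin"):
    for d in eyes.look_for("wrist",t)[:3]: print(t,round(d["score"],2),[int(x) for x in d["bbox"]])
X=C[D>0]; n=(abs(X[:,0]-.46)<.13)&(abs(X[:,1]-.2)<.13)
for lo,hi,t in((.08,.1,"handle"),(.045,.068,"plate")):
    q=X[n&(X[:,2]>lo)&(X[:,2]<hi)]; print(t,len(q),cv2.minAreaRect((q[:,:2]*1000).astype(np.float32)),np.median(q,0).round(4))
E
```

```text
[0.46300318 0.19846013 0.29961484] 3.4
cam [0.456 0.271 0.443]
cover_grip 0.66 [225, 96, 104, 135]
pin 0.7 [225, 101, 109, 126]
handle 917 ((462.91632080078125, 205.4222869873047), (13.531615257263184, 69.51896667480469), 7.405797958374023) [0.463  0.2074 0.0911]
plate 12458 ((463.1190185546875, 204.90200805664062), (110.43585968017578, 150.5995330810547), 7.724438667297363) [0.4619 0.2127 0.0615]
```

View pics/w1.png

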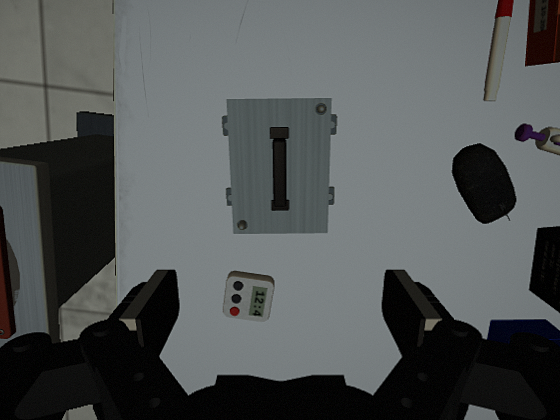

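The wrist view agrees: the plate measures 110×151 mm and the handle 13.5×69.5 mm at (0.463,0.205). The pins are at (321,108) and (241,226). I'm going down to grip it.

```bash
python3 - <<'E'
from h import *
go([.463,.205,.065],97.5)
E
```

```text
97.5 turn [-0.     0.004 -0.088] shift [0.332 0.03  9.394]
277.5 turn [6.0000e-03 0.0000e+00 2.9912e+01] shift [0.332 0.03  9.394]
```

{"op": "carry_out", "data": {"commands": [0,0,-0.09,0.3,0,1.5,-1,0,0,-0.09,0.3,0,3,-1,0,0,-0.09,0.3,0,4.5,-1,0,0,-0.09,0.3,0,6,-1,0,0,-0.09,0.3,0,7.2,-1,0,0,-0.09,0.3,0,8.2,-1,0,0,-0.09,0.3,0,9,-1,0,0,-0.09,0.3,0,9.4,-1,0,0,-0.09,0.3,0,9.4,-1,0,0,-0.09,0.3,0,9.4,1,0,0,-0.09,0.3,0,9.4,1,0,0,-0.09,0.3,0,9.4,1], "force": 60}}

```text
time: 4.55
tcp_pos: [0.4639, 0.2056, 0.0668]
tool_rot: [[-0.132, 0.991, 0.003], [0.991, 0.132, 0.001], [0.0, 0.003, -1.0]]
contact_force: [0.6, 0.5, -0.3]
gripper_width: 0.0516
finger_force: 0.0
```

{"op": "carry_out", "data": {"commands": [0,0,0,0,0,0,1,0,0,0,0,0,0,1,0,0,0,0,0,0,1,0,0,0,0,0,0,1,0,0,0,0,0,0,1,0,0,0,0,0,0,1]}}

```text
time: 5.05
tcp_pos: [0.463, 0.2057, 0.0657]
tool_rot: [[-0.132, 0.991, 0.001], [0.991, 0.132, 0.0], [0.0, 0.001, -1.0]]
contact_force: [-1.6, 0.0, 6.5]
gripper_width: 0.0128
finger_force: 60.1
```

Gripped. Next: lift straight up 60 mm.

{"op": "carry_out", "data": {"commands": [0,0,0,0,0,-0.2,1,0,0,0,0,0,-0.4,1,0,0,0,0,0,-0.6,1,0,0,0,0,0,-0.9,1,0,0,0,0,0,-1.2,1,0,0,0,0,0,-1.6,1,0,0,0,0,0,-2,1,0,0,0,0,0,-2.4,1,0,0,0,0,0,-2.6,1,0,0,0,0,0,-2.6,1]}}

```text
time: 5.88
tcp_pos: [0.4637, 0.2058, 0.132]
tool_rot: [[-0.132, 0.991, 0.003], [0.991, 0.132, 0.001], [0.0, 0.004, -1.0]]
contact_force: [0.0, -0.2, -1.9]
gripper_width: 0.0128
finger_force: 58.9
```

```bash
python3 - <<'E'
from h import *
s=read_state();P=pose("wrist",s); im,D=eyes.camera("wrist"); C=cloud(P,D); X=C[D>0]; print(s["contact_force"],s["gripper_width"],s["tcp_pos"])
print(P[2])
for lo,hi in((.045,.068),(.105,.135)):
    q=X[(abs(X[:,0]-.463)<.1)&(abs(X[:,1]-.205)<.1)&(X[:,2]>lo)&(X[:,2]<hi)]
    if len(q)>10:
        A=np.c_[q[:,:2],np.ones(len(q))]; print(lo,len(q),np.median(q[:,2]),np.linalg.lstsq(A,q[:,2],rcond=None)[0],cv2.minAreaRect((q[:,:2]*1000).astype(np.float32)))
save("w2",im)
go([.61,.03,.131],97.5); go([.61,.03,.131],90)
E
```

```text
[ 0.01838345 -0.22514324 -1.85116779] 0.012762305647531553 [0.46368724 0.20576806 0.1319954 ]
[0.45532487 0.2784041  0.27505579]
0.105 43859 0.12771762285591792 [0.00199332 0.00049282 0.12677629] ((465.4422607421875, 205.64205932617188), (110.86537170410156, 149.29647827148438), 7.583434581756592)
97.5 turn [ 0.02  -0.003  0.015] shift [-7.738e+00  4.899e+00  4.000e-03]
277.5 turn [ 4.0000e-03  3.1000e-02 -2.9985e+01] shift [-7.738e+00  4.899e+00  4.000e-03]
90 turn [ 0.019 -0.004  1.265] shift [-7.738e+00  4.899e+00  4.000e-03]
270 turn [ 6.0000e-03  2.9000e-02 -2.8735e+01] shift [-7.738e+00  4.899e+00  4.000e-03]
```

View pics/w2.png

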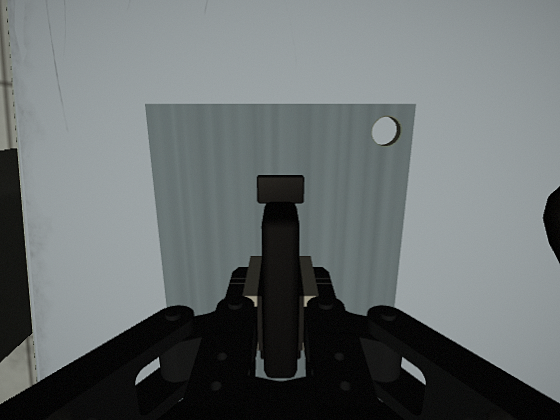

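Held level (slope 0.002), with the hole at (386,131) free of its pin. I'm carrying it to the bare spot.

{"op": "carry_out", "data": {"commands": [0,0,0.1,-0.5,0.3,0,1,0,0,0.2,-1.2,0.8,0,1,0,0,0.4,-2,1.3,0,1,0,0,0.5,-2.9,1.9,0,1,0,0,0.7,-3.8,2.4,0,1,0,0,0.8,-4.7,3,0,1,0,0,0.9,-5.6,3.5,0,1,0,0,1,-6.4,4,0,1,0,0,1.2,-7.1,4.5,0,1,0,0,1.25,-7.5,4.75,0,1,0,0,1.25,-7.7,4.9,0,1,0,0,1.25,-7.7,4.9,0,1]}}

```text
time: 6.93
tcp_pos: [0.6093, 0.0301, 0.1292]
tool_rot: [[-0.001, 1.0, -0.001], [1.0, 0.001, 0.0], [0.0, -0.001, -1.0]]
contact_force: [-0.3, -0.6, -2.8]
gripper_width: 0.0127
finger_force: 58.9
```

{"op": "carry_out", "data": {"commands": [0,0,0,0,0,0.5,1,0,0,0,0,0,1.1,1,0,0,0,0,0,1.8,1,0,0,0,0,0,2.5,1,0,0,0,0,0,3.1,1,0,0,0,0,0,3.6,1,0,0,0,0,0,4,1,0,0,0,0,0,4.3,1,0,0,0,0,0,4.5,1,0,0,0,0,0,4.6,1,0,0,0,0,0,4.6,1]}}

```text
time: 7.85
tcp_pos: [0.6091, 0.0309, 0.0146]
tool_rot: [[-0.002, 1.0, -0.0], [1.0, 0.002, 0.0], [0.0, -0.0, -1.0]]
contact_force: [0.4, -0.5, -2.1]
gripper_width: 0.0131
finger_force: 59.0
```

Still carrying the weight, about 3–4 mm above the top. I'll lower in small steps and release.

{"op": "carry_out", "data": {"commands": [0,0,0,0,0,0.04,1,0,0,0,0,0,0.08,1,0,0,0,0,0,0.12,1,0,0,0,0,0,0.15,1,0,0,0,0,0,0.15,1]}}

```text
time: 8.27
tcp_pos: [0.6093, 0.0307, 0.0112]
tool_rot: [[-0.001, 1.0, 0.0], [1.0, 0.001, 0.0], [0.0, 0.0, -1.0]]
contact_force: [-0.5, -0.8, -3.2]
gripper_width: 0.0129
finger_force: 59.0
```

{"op": "carry_out", "data": {"commands": [0,0,0,0,0,0.03,1,0,0,0,0,0,0.06,1,0,0,0,0,0,0.08,1,0,0,0,0,0,0.08,1]}}

```text
time: 8.6
tcp_pos: [0.6095, 0.0307, 0.0108]
tool_rot: [[-0.002, 1.0, -0.0], [1.0, 0.002, -0.0], [-0.0, -0.0, -1.0]]
contact_force: [-5.8, -0.6, 9.2]
gripper_width: 0.0132
finger_force: 60.6
```

Touching down. Next I release and rise slowly.

{"op": "carry_out", "data": {"commands": [0,0,0,0,0,0,0,0,0,0,0,0,0,-1,0,0,0,0,0,0,-1,0,0,0,0,0,0,-1,0,0,0,0,0,0,-1,0,0,0,0,0,0,-1,0,0,0,0,0,0,-1,0,0,0,0,0,0,-1,0,0,0,0,0,-0.8,-1,0,0,0,0,0,-2,-1,0,0,0,0,0,-4,-1,0,0,0,0,0,-6,-1]}}

```text
time: 9.6
tcp_pos: [0.6079, 0.0309, 0.1424]
tool_rot: [[-0.002, 1.0, -0.003], [1.0, 0.002, 0.0], [0.0, -0.003, -1.0]]
contact_force: [0.5, -1.1, 0.2]
gripper_width: 0.0856
finger_force: 0.0
```

```bash
python3 - <<'E'
from h import *
# lever: approx balance = hub + .052 along arm
a=np.array([-.31,.95]); b=np.array([.565,-.32])+.052*a/np.linalg.norm(a); print(b)
go([b[0],b[1],.28],108)
E
```

```text
[ 0.5488687  -0.27056538]
108 turn [-0.031 -0.007 -2.985] shift [-12.052  -2.398  -5.497]
288 turn [-1.0000e-02  4.5000e-02  2.7015e+01] shift [-12.052  -2.398  -5.497]
```

{"op": "carry_out", "data": {"commands": [0,0,-3,-12,-2.4,-5.2,-1,0,0,-3,-12,-2.4,-5.2,-1,0,0,-3,-12,-2.4,-5.2,-1,0,0,-3,-12,-2.4,-5.2,-1,0,0,-3,-12,-2.4,-5.2,-1,0,0,-3,-12,-2.4,-5.2,-1,0,0,-3,-12,-2.4,-5.2,-1,0,0,-3,-12,-2.4,-5.2,-1,0,0,-3,-12,-2.4,-5.2,-1,0,0,-3,-12,-2.4,-5.2,-1,0,0,-3,-12,-2.4,-5.2,-1,0,0,-3,-12,-2.4,-5.2,-1]}}

```text
time: 10.6
tcp_pos: [0.5496, -0.2678, 0.2712]
tool_rot: [[-0.312, 0.95, -0.001], [0.95, 0.312, 0.002], [0.002, -0.001, -1.0]]
contact_force: [-1.2, -0.7, -0.1]
gripper_width: 0.0855
finger_force: 0.0
```

```bash
cat > m2.py <<'E'
from h import *
s=read_state(); P=pose("wrist",s); im,D=eyes.camera("wrist"); np.savez("w3",im=im,D=D,p=s["tcp_pos"],R=s["tool_rot"]); C=cloud(P,D); X=C[D>0]
save("w3",im); print(s["time"],s["tcp_pos"],np.round(s["tool_rot"],3).tolist())
n=(X[:,0]>.44)&(X[:,0]<.65)&(X[:,1]>-.4)&(X[:,1]<-.1)
for lo,hi in((.010,.055),(.036,.045),(.026,.035)):
    q=X[n&(X[:,2]>lo)&(X[:,2]<hi)]; print(lo,len(q),cv2.minAreaRect((q[:,:2]*1000).astype(np.float32)),q.mean(0).round(4))
q=X[n&(X[:,2]>.036)&(X[:,2]<.046)][:,:2]
hub=q[np.linalg.norm(q-[.565,-.32],axis=1)<.05]; end=q[np.linalg.norm(q-[.508,-.145],axis=1)<.04]
from scipy.optimize import least_squares
for nm,g in(("hub",hub),("end",end)): print(nm,len(g),cv2.minEnclosingCircle((g*1000).astype(np.float32)),np.percentile(g,[1,99],axis=0).mean(0))
for t in("lever_balance","lever_bore","lever_end"):
    for d in eyes.look_for("wrist",t)[:3]: print(t,round(d["score"],2),[int(x) for x in d["bbox"]])
E
python3 m2.py
```

```text
10.6 [ 0.54958528 -0.26777826  0.27124956] [[-0.312, 0.95, -0.001], [0.95, 0.312, 0.002], [0.002, -0.001, -1.0]]
0.01 5480 ((530.714599609375, -279.27777099609375), (264.56072998046875, 136.8518829345703), 74.19367218017578) [ 0.52   -0.2786  0.035 ]
0.036 2713 ((530.7360229492188, -279.26422119140625), (264.56488037109375, 136.79925537109375), 74.21438598632812) [ 0.516  -0.3054  0.0402]
0.026 2305 ((484.4527893066406, -265.4974365234375), (157.99969482421875, 195.4832305908203), 22.2919864654541) [ 0.5291 -0.2356  0.0319]
hub 1251 ((564.8335571289062, -318.6111755371094), 25.031797409057617) [ 0.56482095 -0.31822463]
end 484 ((509.15740966796875, -147.59910583496094), 11.86368465423584) [ 0.50909987 -0.14769373]
lever_balance 0.79 [37, 204, 163, 101]
lever_balance 0.63 [254, 36, 45, 206]
lever_bore 0.97 [36, 203, 161, 104]
lever_bore 0.73 [255, 38, 44, 204]
lever_end 0.66 [260, 35, 39, 207]
lever_end 0.59 [36, 205, 165, 100]
```

View pics/w3.png

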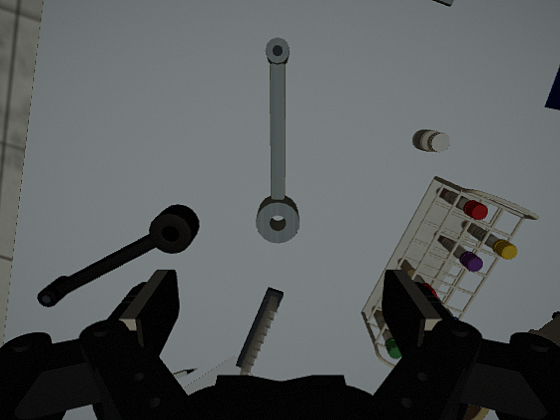

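The grey lever, with its hub at (278,222) and end at (278,50), fits: hub radius 25.0 mm, hub to end 179.8 mm, yaw 108.0°, balance point (0.5487,−0.2691). The black one, hub (173,230), is the look-alike.

```bash
python3 - <<'E'
from h import *
go([.5487,-.2691,.007],108)
E
```

```text
108 turn [-0.006 -0.01   0.033] shift [-0.043 -0.054 10.589]
288 turn [ 1.5000e-02 -1.0000e-02 -2.9967e+01] shift [-0.043 -0.054 10.589]
```

{"op": "carry_out", "data": {"commands": [0,0,0.03,-0.04,-0.05,1.5,-1,0,0,0.03,-0.04,-0.05,3,-1,0,0,0.03,-0.04,-0.05,4.5,-1,0,0,0.03,-0.04,-0.05,6,-1,0,0,0.03,-0.04,-0.05,7.4,-1,0,0,0.03,-0.04,-0.05,8.6,-1,0,0,0.03,-0.04,-0.05,9.5,-1,0,0,0.03,-0.04,-0.05,10.1,-1,0,0,0.03,-0.04,-0.05,10.4,-1,0,0,0.03,-0.04,-0.05,10.5,-1,0,0,0.03,-0.04,-0.05,10.5,-1]}}

```text
time: 11.72
tcp_pos: [0.5489, -0.2702, 0.0098]
tool_rot: [[-0.308, 0.951, -0.0], [0.951, 0.308, 0.0], [0.0, -0.0, -1.0]]
contact_force: [0.8, -0.0, 0.1]
gripper_width: 0.0856
finger_force: 0.0
```

{"op": "carry_out", "data": {"commands": [0,0,0,0,0,0,1,0,0,0,0,0,0,1,0,0,0,0,0,0,1,0,0,0,0,0,0,1,0,0,0,0,0,0,1,0,0,0,0,0,0,1,0,0,0,0,0,0,1,0,0,0,0,0,0,1,0,0,0,0,0,0,1], "force": 100}}

```text
time: 12.47
tcp_pos: [0.5491, -0.271, 0.0108]
tool_rot: [[-0.308, 0.952, 0.0], [0.952, 0.308, -0.001], [-0.001, 0.0, -1.0]]
contact_force: [-2.7, 0.1, 6.2]
gripper_width: 0.0138
finger_force: 99.3
```

{"op": "carry_out", "data": {"commands": [0,0,0,0,0,-0.4,1,0,0,0,0,0,-1,1,0,0,0,0,0,-1.7,1,0,0,0,0,0,-2.5,1,0,0,0,0,0,-3.3,1,0,0,0,0,0,-4.1,1,0,0,0,0,0,-4.8,1,0,0,0,0,0,-5.4,1,0,0,0,0,0,-5.8,1,0,0,0,0,0,-6,1,0,0,0,0,0,-6,1,0,0,0,0,0,-6,1]}}

```text
time: 13.47
tcp_pos: [0.5484, -0.2703, 0.159]
tool_rot: [[-0.308, 0.952, -0.001], [0.952, 0.308, 0.001], [0.001, -0.001, -1.0]]
contact_force: [-0.6, -0.1, -5.4]
gripper_width: 0.0141
finger_force: 97.9
```

```bash
cat > m3.py <<'E'
from h import *
s=read_state(); P=pose("wrist",s); im,D=eyes.camera("wrist"); np.savez("w4",im=im,D=D); C=cloud(P,D)
T=np.array(eyes.calibration("wrist")["tool_from_camera"])
R=np.array(s["tool_rot"]); p=np.array(s["tcp_pos"]); X=C[D>0]; X=X[(X[:,2]>.08)]; Y=(X-p)@R
print(s["tcp_pos"],s["contact_force"],s["torque"],s["gripper_width"])
q=Y[(abs(Y[:,1])<.012)&(Y[:,0]>.03)&(Y[:,0]<.115)&(abs(Y[:,2])<.05)]
h=np.percentile(q[:,2],10) if len(q) else 0
A=np.c_[q[:,0],np.ones(len(q))]; ql=q
print("arm",len(q),"dz/dx,z0",np.linalg.lstsq(A,q[:,2],rcond=None)[0],"dy/dx,y0",np.linalg.lstsq(A,q[:,1],rcond=None)[0])
e=Y[(Y[:,0]>.105)&(Y[:,0]<.16)&(abs(Y[:,1])<.03)&(abs(Y[:,2])<.05)]
print("end top",len(e)); 
if len(e)>20:
    t=e[e[:,2]<np.percentile(e[:,2],20)+.004]; print(cv2.minEnclosingCircle((t[:,:2]*1000).astype(np.float32)),t.mean(0),"xmax",e[:,0].max())
save("w4",im)
E
python3 m3.py
```

```text
[ 0.54838244 -0.27032683  0.15904186] [-0.55070832 -0.07911178 -5.39279444] [-0.02154662  0.03192683  0.00508105] 0.014140847417292199
arm 10551 dz/dx,z0 [ 9.97566265e-05 -2.13874996e-02] dy/dx,y0 [-0.00053152  0.00186234]
end top 6
```

View pics/w4.png

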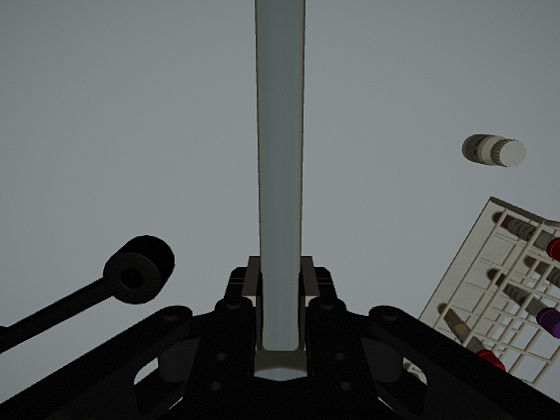

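Held level: arm slope 0.0001, underside 10.6 mm below the TCP. Before moving I'll check the open housing and the cover with the fixed cameras.

```bash
python3 - <<'E'
from h import *
XX=[]
for n in("scene","side"):
    P=pose(n); im,D=eyes.camera(n); C=cloud(P,D); X=C[D>0]; XX.append(X)
    print(n,"pred spindle px",proj(P,[.4676,.1703,.048]).round(1), "slot",proj(P,[.4676-.014,.1703+.105,.055]).round(1))
    for t in("spindle_tip","slot","cover_grip"):
        for d in eyes.look_for(n,t)[:2]:
            b=d["bbox"]; uv=[b[0]+b[2]/2,b[1]+b[3]/2]; print(t,round(d["score"],2),np.round(b),onz(P,uv,.048 if t!="cover_grip" else .03).round(3))
    u,v=proj(P,[.463,.205,.05])[0].astype(int); cr=cv2.resize(im[v-40:v+40,u-50:u+50],None,fx=4,fy=4,interpolation=3)
    cv2.circle(cr,tuple(((proj(P,[.4676,.1703,.048])[0]-[u-50,v-40])*4).astype(int)),4,(255,0,0),1); XX[-1]=(X,cr)
save("house",np.hstack([c for _,c in XX]))
X=np.vstack([x for x,_ in XX])
m=(abs(X[:,0]-.61)<.09)&(abs(X[:,1]-.03)<.11)
for lo,hi in((.003,.012),(.028,.045)):
    q=X[m&(X[:,2]>lo)&(X[:,2]<hi)]; print(len(q),cv2.minAreaRect((q[:,:2]*1000).astype(np.float32)),np.median(q[:,2]))
go([.461,.220,.159],97.6)
E
```

```text
scene pred spindle px [[287.9 253.2]] slot [[276.2 277.1]]
spindle_tip 0.64 [258. 239.  52.  51.] [[0.457 0.216 0.048]]
slot 0.88 [262. 238.  49.  54.] [[0.45  0.215 0.048]]
cover_grip 0.86 [252. 202.  43.  36.] [[0.593 0.052 0.03 ]]
cover_grip 0.63 [317. 132.  12.  43.] [[ 0.59  -0.357  0.03 ]]
side pred spindle px [[242.5 186. ]] slot [[238.9 169.6]]
spindle_tip 0.89 [223. 168.  31.  36.] [[0.454 0.173 0.048]]
slot 0.75 [223. 168.  31.  36.] [[0.45  0.173 0.048]]
cover_grip 0.76 [266. 207.  31.  27.] [[ 0.604 -0.023  0.03 ]]
1378 ((610.1368408203125, 29.89580535888672), (219.6807098388672, 178.91123962402344), 89.74015808105469) 0.006179891394488823
71 ((609.892578125, 29.56247901916504), (17.711793899536133, 68.61296081542969), 0.07788039743900299) 0.03736777095325006
97.6 turn [-0.003 -0.003  1.718] shift [19.753  2.696  0.03 ]
277.6 turn [ 5.0000e-03 -5.0000e-03 -2.8282e+01] shift [19.753  2.696  0.03 ]
```

View pics/house.png

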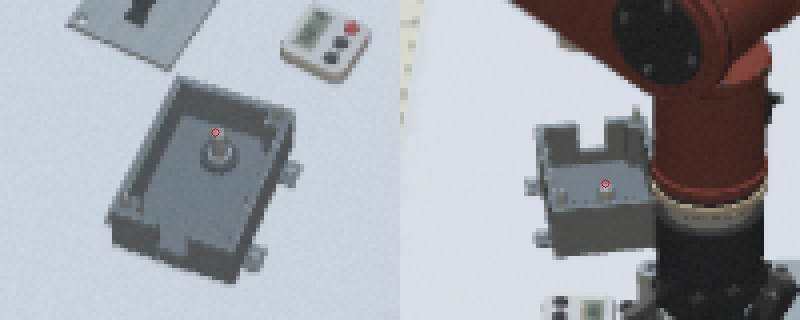

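The spindle at left crop (218,135) matches the prediction (215,132). The slot is at the +y end, and the cover lies flat at (0.610,0.030). I'm carrying the lever over.

{"op": "carry_out", "data": {"commands": [0,0,0,0.5,0.1,0,1,0,0,0.1,1.4,0.2,0,1,0,0,0.3,2.6,0.4,0,1,0,0,0.4,3.8,0.5,0,1,0,0,0.5,5,0.7,0,1,0,0,0.6,6.2,0.8,0,1,0,0,0.7,7.4,1,0,1,0,0,0.8,8.6,1.2,0,1,0,0,0.9,9.6,1.3,0,1,0,0,1,10.4,1.4,0,1,0,0,1,10.8,1.45,0,1,0,0,1,11,1.5,0,1]}}

```text
time: 14.92
tcp_pos: [0.4993, 0.0044, 0.16]
tool_rot: [[-0.209, 0.978, 0.0], [0.978, 0.209, 0.0], [0.0, 0.0, -1.0]]
contact_force: [0.1, -0.2, -5.0]
gripper_width: 0.0139
finger_force: 98.1
```

```bash
python3 - <<'E'
from h import *
go([.461,.220,.159],97.6)
E
```

```text
97.6 turn [ 0.002 -0.002  0.741] shift [8.755 0.3   0.044]
277.6 turn [ 3.0000e-03  3.0000e-03 -2.9259e+01] shift [8.755 0.3   0.044]
```

{"op": "carry_out", "data": {"commands": [0,0,0.1,0.4,0,0,1,0,0,0.2,1.2,0,0,1,0,0,0.3,2.2,0.1,0,1,0,0,0.4,3.3,0.1,0,1,0,0,0.5,4.4,0.1,0,1,0,0,0.6,5.5,0.2,0,1,0,0,0.7,6.6,0.2,0,1,0,0,0.74,7.5,0.3,0,1,0,0,0.74,8.2,0.3,0,1,0,0,0.74,8.6,0.3,0,1,0,0,0.74,8.75,0.3,0,1,0,0,0.74,8.75,0.3,0,1]}}

```text
time: 15.92
tcp_pos: [0.4622, 0.2181, 0.1599]
tool_rot: [[-0.131, 0.991, 0.0], [0.991, 0.131, -0.0], [-0.0, 0.0, -1.0]]
contact_force: [0.9, -0.8, -4.5]
gripper_width: 0.0139
finger_force: 98.1
```

```bash
python3 - <<'E'
from h import *
go([.461,.220,.109],97.6)
E
```

```text
97.6 turn [ 0.     0.003 -0.014] shift [ 0.081 -0.039  2.036]
277.6 turn [ 5.0000e-03 -0.0000e+00  2.9986e+01] shift [ 0.081 -0.039  2.036]
```

{"op": "carry_out", "data": {"commands": [0,0,0,0,0,0.2,1,0,0,0,0.1,-0.04,0.5,1,0,0,0,0.1,-0.04,0.9,1,0,0,0,0.1,-0.04,1.3,1,0,0,0,0.1,-0.04,1.7,1,0,0,0,0.1,-0.04,1.9,1,0,0,0,0.1,-0.04,2,1,0,0,0,0.1,-0.04,2,1,0,0,0,0.1,-0.04,2,1,0,0,0,0.1,-0.04,2,1]}}

```text
time: 16.75
tcp_pos: [0.4613, 0.2207, 0.1105]
tool_rot: [[-0.13, 0.992, 0.001], [0.992, 0.13, 0.0], [0.0, 0.001, -1.0]]
contact_force: [0.3, 0.9, -4.0]
gripper_width: 0.014
finger_force: 98.1
```

```bash
sed 's/"w4"/"w5"/' m3.py | sed 's/>.08)/>.08)\&(X[:,2]<.2)/' > m4.py; cat >> m4.py <<'E'
d=R[:,0]; bal=p+.002*d; bore=bal-.052*d; print("bore",bore[:2],"z",p[2]-.0106,"yaw",np.degrees(np.arctan2(d[1],d[0])))
crs=[]
for n in("scene","side"):
    Q=pose(n); im,D=eyes.camera(n); u,v=proj(Q,[.463,.205,.08])[0].astype(int); cr=cv2.resize(im[v-45:v+45,u-50:u+50],None,fx=4,fy=4,interpolation=3)
    for w,c in((np.r_[bore[:2],p[2]+.0294],(255,0,0)),(np.r_[(bal+.128*d)[:2],p[2]+.0294],(0,255,0))):
        cv2.circle(cr,tuple(((proj(Q,w)[0]-[u-50,v-45])*4).astype(int)),4,c,1)
    crs.append(cr)
save("final",np.hstack(crs))
E
python3 m4.py
```

```text
[0.46134657 0.2206511  0.11050669] [ 0.26196689  0.89601217 -4.03134366] [-0.0456621  -0.01443847 -0.00385846] 0.01396607140413064
arm 10587 dz/dx,z0 [ 8.79155193e-05 -2.13989508e-02] dy/dx,y0 [-0.00010605  0.00183696]
end top 16
bore [0.46784714 0.17107548] z 0.09990668791224391 yaw 97.47024804340401
```

View pics/final.png

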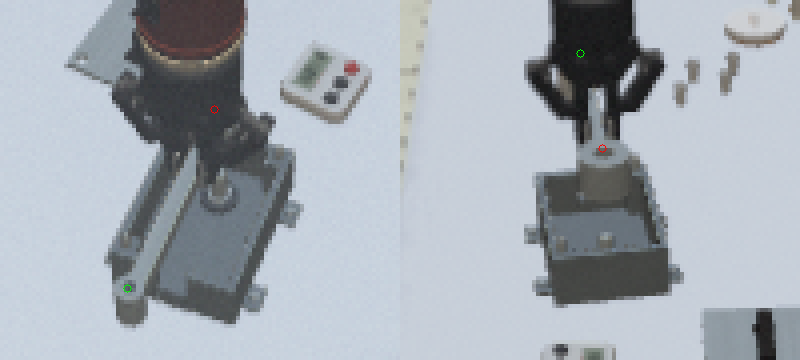

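The bore is predicted 1 mm from the spindle axis, 52 mm above its tip, and the arm is in line. Both marks land on the hub bore (602,149) and small end (127,288). I'm handing in.

```bash
python3 -c "
from cell import env
print(env.finish_job())"
```

```text
the job is handed in; nothing more can be done
None
```

The job is handed in: the cover lies flat, handle up, on the bare worktop, and the lever is held level with its bore about 1 mm off the spindle's axis and 52 mm above its tip, arm out over the slot; `finish_job()` returned no verdict.

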